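# Hold the shelf board over the display stand

### The job

Take the top shelf board, and only that one, from the stack and carry it over the row of chocolate hares to the empty display stand, leaving the hares and the other boards as they are. Bring it level over the stand, square with it and centred between its two end stops, about one centimetre above the ledges, never touching the stand. Finish while still holding it there in the gripper, motionless, so that I can slip felt pads in under it.

Things in the scene. Friction and masses are not known exactly. Their poses are not given: they have to be found in the camera images.
- board_top: plain wooden shelf board, 60 (its x) x 160 (its y) x 18 (its z) mm, about 0.13 kg, loose, the uppermost of the three in the stack: the one to carry; origin at the centre of its underside, looks the same turned half round
- board_mid: plain wooden shelf board, 60 (its x) x 160 (its y) x 18 (its z) mm, about 0.13 kg, loose, second in the stack, straight under the top one to within 3 mm and 3 degrees: stays there; origin at the centre of its underside, looks the same turned half round
- board_low: plain wooden shelf board, 60 (its x) x 160 (its y) x 18 (its z) mm, about 0.13 kg, loose, lowest in the stack, on the pallet: stays there; origin at the centre of its underside, looks the same turned half round
- pallet: low slatted wooden pallet under the stack, 66 (x) x 176 (y) x 12 mm high, fixed; origin at the centre of its underside; it may lie left or right of the hares
- stand: light wooden display stand, fixed, on the other side of the hares: 80 (its x) x 200 (its y) x 114 mm high; origin at the centre of its underside, on the table. A 12 mm thick base plank joins two end cheeks; each cheek has a flat ledge 100 mm high, reaching from 62 to 90 mm either side of the middle along y, and outside it an end stop 10 mm thick that rises 14 mm above the ledge (180 mm between the stops). Between the cheeks it is open (124 mm wide), with no front or back
- seat (a point): point midway between the two ledges of the stand at ledge height (100 mm above the table); axes as the stand's: x across, y from ledge to ledge, z up. The board's 160 mm side goes along y
- tray: dark serving board that carries the hares, between stack and stand, 320 (its x) x 90 (its y) x 10 mm with 14 mm high rims along its long sides, fixed; origin at the centre of its underside
- hare_a: white chocolate hare in clear wrap, 78x64x123 mm, ears up, standing loose on the tray; origin at the centre of its underside, z up
- hare_c: white chocolate hare in clear wrap, 77x62x132 mm, ears up, standing loose on the tray; origin at the centre of its underside, z up
- hare_e: white chocolate hare in clear wrap, 60x55x123 mm, ears up, standing loose on the tray; origin at the centre of its underside, z up

How it is judged:
By the outcome, as a careful person would: the job done as asked, in the order asked, and still so for the second after the job is handed in, while the arm keeps its last pose, push and grip.
It also fails if it takes over 45 s, if anything falls off the work surface, if the arm or the gripper's body presses on something with over 40 N, if the wrist force passes 120 N, or if a joint passes its speed limit or range.

### The arm

A 6-joint arm with a two-finger parallel gripper is mounted at the origin on a cart in front of the work surface, level with it; the furniture and walls round the work are solid. World frame = base frame: x ahead of the robot, y to its left, z up, the work surface at z = 0. Lengths are in m, angles in rad, forces in N, time in s.
With the tool pointing down it reaches from about 0.35 to 0.775 m from the base axis. Payload 7.3 kg.
Tool frame: the origin (TCP) lies between the finger pads; the fingertips stand 8 mm ahead of it and the grasp point (between the pads) lies 11 mm behind it (robot.nose_length is the distance from the TCP to the fingertips, in m); z points along the fingers, y is the line along which they close (so a half turn about z gives the same grasp; the last joint's range is limited). The gripper opens to 92 mm and grips with 3 to 60 N. Pads are 19 mm wide; open, the fingers measure 130 mm over their backs; the gripper's body (75 mm by 190 mm) begins 47 mm behind the grasp point.
Start: joints at [-1.457, 0.342, 1.524, -0, 1.275, -0.146], TCP at [0.135, -0.507, 0.205] pointing down, gripper open.
Joint ranges: [-2.53, 2.53], [-0.77, 2.02], [0.04, 2.7], [-1, 4.14], [0.28, 2.66], [-3.11, 3.11]. Speed limits (rad/s): [2.57, 2.57, 3.14, 3.14, 3.14, 3.14].

### API

Orientations are given as [roll, pitch, yaw] about the fixed x, y, z axes, in that order (R = Rz(yaw) Ry(pitch) Rx(roll)).
In Python, from cell import robot gives the robot as it stands. The module is installed in compiled form; this text tells all that it offers.
- The arm moves only by the shell command python3 -m jog 'ROWS' [FORCE]. ROWS is JSON, a list that holds one entry, the list of rows, each a list of 5 numbers: the gripper's target within -1 to 1 (fully open at 1, half-way at 0, shut at -1), then the shift along the tool's x, y, z in m, then the turn about the tool's z in rad. A call has 1 to 5 rows; each row is the pose to reach, as a shift and turn from the pose commanded when the call began, along the tool's axes at that moment; what a row does not reach only later rows make up. A row lasts 1/12 s, in which the tool goes at most 41.7 mm and 7.16 degrees, less where a joint would pass 70% of its speed; a pose out of reach is approached as far as the arm can. A call with a gripper value outside its range is refused whole. The fingers move at their own pace and stop on an object; FORCE is the grip in N (left out, the last holds). Time passes only in rows, so rows that repeat a pose let the fingers close. It gives the time, the measured TCP pose, the force, the opening and the grip force at its end, in the units of the state.
- robot.observe(): the state, without advancing time (a new reading comes with each control period).
- robot.read_camera(name): name is "side" or "top"; returns the picture (480x640x3 uint8, red, green, blue); there is no depth.
- robot.camera_model(name): a dict with "camera_matrix" (3x3 intrinsics, pixels), "dist_coeffs" ([k1, k2, p1, p2, k3] as OpenCV has them; the pictures are not rectified), "position" and "attitude" of the camera in the world. Camera axes: x right, y down, z forward; pixel columns grow to the right and rows downward; lengths in m; the calibration is good to about 2 mm. A picture is of the moment at which its call begins. camera_model takes no time and is no camera call.
- robot.hand_in(): hands the job in; it is judged then, once.
The state is a dict: "time": time; "qpos": joint angles; "qvel": joint speeds; "joint_efforts": joint torques, N m; "tool_pos": TCP position; "tool_rot": TCP orientation; "contact_force": force on the tool from outside, world axes, zero at the start; "torque": the same for the moment, N m; "opening": finger opening in m; "grip_force": force on a finger pad.
Only numpy, scipy, OpenCV 4.12 (cv2) and the standard library are available. Lean on these libraries where they do the work, as an engineer would, in place of code of your own. Each camera call takes 0.05 s, during which the arm holds its last target. There are 200 camera calls.

## Working session

There is one attempt and no reset: what is moved stays moved. The work goes in short steps, Python scripts to look and compute and a shell command to move; the robot and the scene stay as the last step left them, time stands still between calls to the robot, and variables do not carry over. Pictures are saved under pics/ and viewed, at most 10 in all, crops included, and the job is handed in when it is done.

```bash
mkdir -p pics
python3 - <<'E'
from cell import robot
import cv2
for n in("side","top"):
    im=robot.read_camera(n); cv2.imwrite(f"pics/{n}0.png",im[:,:,::-1])
    print(n,robot.camera_model(n))
print(robot.observe())
E
```

```text
side {'camera_matrix': array([[479.20583543,   0.        , 308.66222147],
       [  0.        , 479.20583543, 235.01427564],
       [  0.        ,   0.        ,   1.        ]]), 'dist_coeffs': array([-0.12768787,  0.        ,  0.        ,  0.        ,  0.        ]), 'position': array([0.5203411 , 0.87239865, 0.45779305]), 'attitude': array([-1.98867124,  0.02288139, -3.13911317])}
top {'camera_matrix': array([[478.26339696,   0.        , 324.82029612],
       [  0.        , 478.26339696, 241.43330218],
       [  0.        ,   0.        ,   1.        ]]), 'dist_coeffs': array([0.01432501, 0.        , 0.        , 0.        , 0.        ]), 'position': array([ 0.35767026, -0.00749704,  0.95094454]), 'attitude': array([-2.93497556, -0.00507345, -1.50658286])}
{'time': 0.1, 'qpos': array([-1.45701478e+00,  3.42650267e-01,  1.52488370e+00,  1.39062583e-05,
        1.27541611e+00, -1.45985459e-01]), 'qvel': array([-0.00014151, -0.00154289, -0.00417086,  0.00099442,  0.00086668,
        0.00034014]), 'joint_efforts': array([ 9.60224606e-04, -4.32003200e+01, -2.44694102e+01,  7.17705977e-02,
        5.26014436e-02, -4.18698096e-05]), 'tool_pos': array([ 0.13483887, -0.50699654,  0.20452912]), 'tool_rot': array([-3.14025160e+00, -2.10618618e-04,  2.59762811e-01]), 'contact_force': array([-0.92294792,  0.07967184, -0.76331734]), 'torque': array([ 0.01311213, -0.05270478, -0.00272298]), 'grip_force': 0.0, 'opening': 0.09184113694892215}
```

View pics/side0.png

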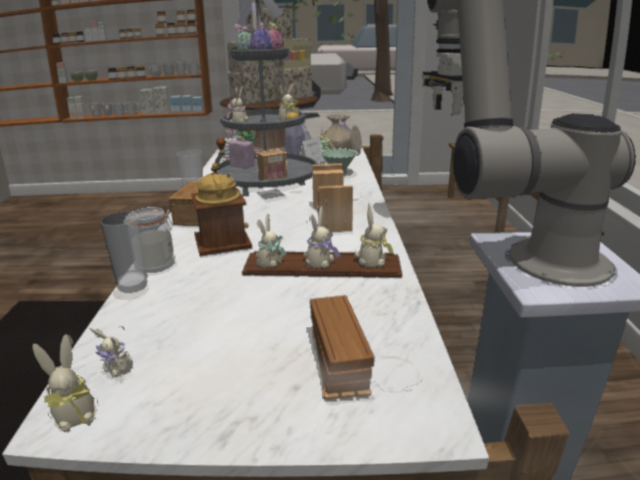

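View pics/top0.png

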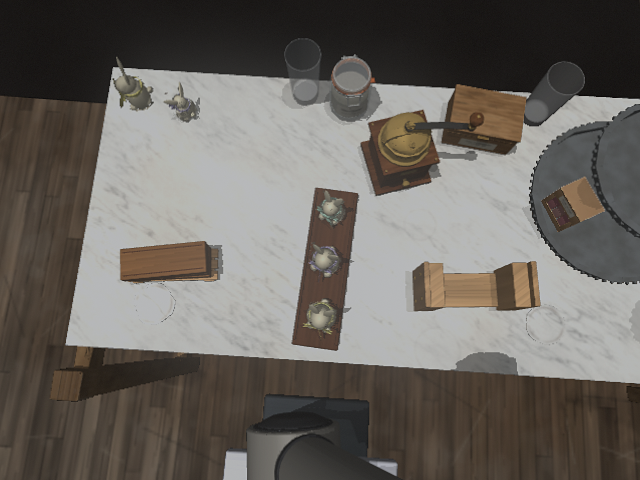

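The side view shows the stack near (340,345), the hares on their tray at about (320,245) and the stand beyond at (330,195). In the top view the stack is around (170,262), the hares are at x≈325, and the stand's cheeks are at (430,285) and (520,285). I'll enlarge the stack and stand to pick corners.

```bash
python3 - <<'E'
import cv2,numpy as np
t=cv2.imread("pics/top0.png")
a=cv2.resize(t[230:295,110:230],None,fx=6,fy=6,interpolation=cv2.INTER_CUBIC)[:300]
a=cv2.resize(t[235:290,110:240],None,fx=6,fy=5.4,interpolation=cv2.INTER_CUBIC)
b=cv2.resize(t[255:315,410:540],None,fx=6,fy=5,interpolation=cv2.INTER_CUBIC)
cv2.imwrite("pics/crop.png",np.vstack([a[:297],b[:300]]))
E
cat > h.py <<'E'
import numpy as np,cv2
from scipy.spatial.transform import Rotation as R
from cell import robot
def ray(cam,p,z):
    m=robot.camera_model(cam)
    u=cv2.undistortPoints(np.array(p,float).reshape(-1,1,2),m["camera_matrix"],m["dist_coeffs"])[:,0]
    d=np.c_[u,np.ones(len(u))]@R.from_euler('xyz',m["attitude"]).as_matrix().T
    c=m["position"]; return c+d*((z-c[2])/d[:,2])[:,None]
def proj(cam,P):
    m=robot.camera_model(cam); A=R.from_euler('xyz',m["attitude"]).as_matrix().T
    return cv2.projectPoints(np.array(P,float),cv2.Rodrigues(A)[0],-A@m["position"],m["camera_matrix"],m["dist_coeffs"])[0][:,0]
E
```

```text
(no output)
```

View pics/crop.png

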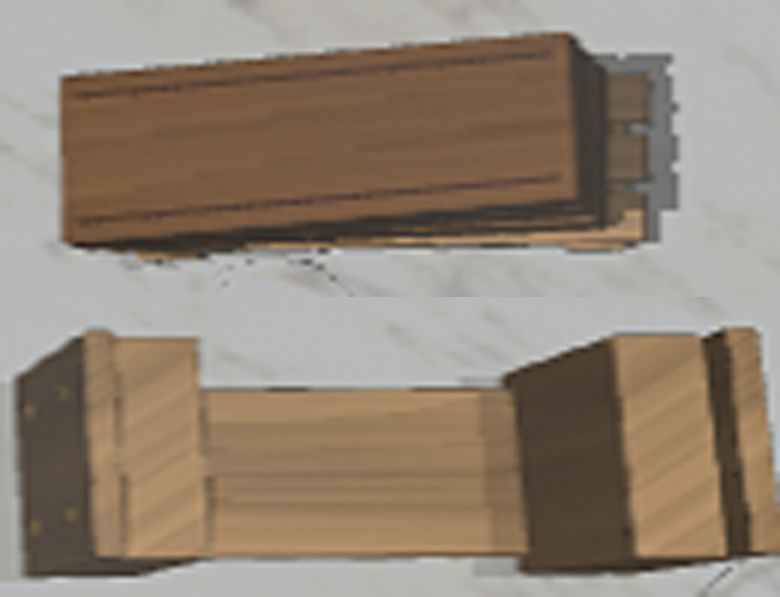

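The crop shows the top board's corners at crop (62,75), (572,33), (578,203) and (66,243). The ledges' inner edges run (197,337)-(212,556) and (612,335)-(635,556), and the stops' outer edges run (82,333)-(97,556) and (756,328)-(777,553).

Run:
```python
from h import *
np.set_printoptions(precision=4,suppress=True)
def px(p,y0,sy,oy):
    p=np.array(p,float); return np.c_[(p[:,0]+.5)/6-.5+p[:,0]*0+oy[0],(p[:,1]-y0+.5)/sy-.5+oy[1]]
def rep(n,P):
    c=P.mean(0); l=(P[0]+P[3]-P[1]-P[2]); print(n,"\n",P,"c",c,"yaw of long axis",np.degrees(np.arctan2(-l[0],l[1])),
     "L",np.linalg.norm(P[0]-P[1]),np.linalg.norm(P[3]-P[2]),"W",np.linalg.norm(P[0]-P[3]),np.linalg.norm(P[1]-P[2]))
rep("board",ray("top",px([(62,75),(572,33),(578,203),(66,243)],0,5.4,(110,235)),.066))
rep("ledge in",ray("top",px([(197,337),(612,335),(635,556),(212,556)],297,5,(410,255)),.100))
rep("stop out",ray("top",px([(82,333),(756,328),(777,553),(97,556)],297,5,(410,255)),.114))
# hares top in side view
print(ray("side",[(268,215),(313,207),(372,205)],.14))
```

```text
board 
 [[0.5045 0.3826 0.066 ]
 [0.5297 0.2258 0.066 ]
 [0.4703 0.217  0.066 ]
 [0.4464 0.3724 0.066 ]] c [0.4877 0.2995 0.066 ] yaw of long axis 8.928777543343921 L 0.1587956252707061 0.1572427398172158 W 0.05898251577760367 0.06008815156203046
ledge in 
 [[ 0.5109 -0.2143  0.1   ]
 [ 0.5198 -0.3385  0.1   ]
 [ 0.4409 -0.3439  0.1   ]
 [ 0.4327 -0.2198  0.1   ]] c [ 0.4761 -0.2791  0.1   ] yaw of long axis 3.9286171803272536 L 0.12450805102595304 0.12443837149321735 W 0.07837774800892888 0.07906031674150779
stop out 
 [[ 0.5076 -0.177   0.114 ]
 [ 0.5224 -0.3754  0.114 ]
 [ 0.4433 -0.3793  0.114 ]
 [ 0.4293 -0.183   0.114 ]] c [ 0.4756 -0.2787  0.114 ] yaw of long axis 4.170792355520308 L 0.19899001461788657 0.19681442527551252 W 0.07853298580845526 0.07922048146721422
[[0.6035 0.0633 0.14  ]
 [0.5215 0.027  0.14  ]
 [0.4098 0.0224 0.14  ]]
```

Everything is measured consistently: the board is at (0.488, 0.2995) with yaw 8.9°, and the stand at (0.476, -0.279) with yaw 4.0°. Now I move towards the stack.

```bash
cat > go.py <<'E'
# prints shift (tool axes) and turn from measured pose to world x y z(TCP) yaw(deg)
import sys
from h import *
x,y,z,w=map(float,sys.argv[1:5]); s=robot.observe()
M=R.from_euler('xyz',s["tool_rot"]).as_matrix(); d=M.T@(np.array([x,y,z])-s["tool_pos"])
t=-(np.radians(w)-s["tool_rot"][2]); t=(t+np.pi)%(2*np.pi)-np.pi
print("t",round(s["time"],2),"pos",s["tool_pos"].round(4),"rot",s["tool_rot"].round(4),"f",s["contact_force"].round(1),"open",round(s["opening"],4),"shift",d.round(4),"len",np.linalg.norm(d).round(3),"turn",round(t,4))
E
python3 -m jog '[[[1,0.035,-0.016,-0.01,-0.12],[1,0.07,-0.032,-0.02,-0.24],[1,0.105,-0.048,-0.02,-0.36],[1,0.14,-0.064,-0.02,-0.48],[1,0.175,-0.08,-0.02,-0.6]]]'
python3 go.py 0.48 -0.15 0.225 98.9
```

```text
time: 0.52
tool_pos: [0.2844, -0.3837, 0.225]
tool_rot: [-3.142, -0.0, 0.865]
contact_force: [0.8, -0.5, -0.1]
opening: 0.0914
grip_force: 0.0
t 0.52 pos [ 0.2844 -0.3837  0.225 ] rot [-3.1415e+00 -1.0000e-04  8.6510e-01] f [ 0.8 -0.5 -0.1] open 0.0914 shift [ 3.047e-01 -2.700e-03  1.000e-04] len 0.305 turn -0.861
```

```bash
python3 -m jog '[[[1,0.04,0,0,-0.12],[1,0.08,0,0,-0.24],[1,0.12,0,0,-0.36],[1,0.16,0,0,-0.48],[1,0.2,0,0,-0.6]]]'
python3 go.py 0.4877 0.2995 0.225 98.9
```

```text
time: 0.93
tool_pos: [0.4148, -0.2317, 0.2249]
tool_rot: [-3.141, -0.0, 1.466]
contact_force: [0.5, -1.4, -0.6]
opening: 0.0914
grip_force: 0.0
t 0.93 pos [ 0.4148 -0.2317  0.2249] rot [-3.1412e+00 -1.0000e-04  1.4656e+00] f [ 0.5 -1.4 -0.6] open 0.0914 shift [0.5359 0.0168 0.    ] len 0.536 turn -0.2605
```

```bash
python3 -m jog '[[[1,0.04,0.002,0,-0.05],[1,0.08,0.004,0,-0.1],[1,0.12,0.006,0,-0.15],[1,0.16,0.008,0,-0.2],[1,0.2,0.01,0,-0.26]]]'
python3 go.py 0.4877 0.2995 0.225 98.9
```

```text
time: 1.35
tool_pos: [0.4458, -0.0339, 0.2249]
tool_rot: [-3.141, -0.0, 1.722]
contact_force: [1.4, -0.4, -0.1]
opening: 0.0921
grip_force: 0.0
t 1.35 pos [ 0.4458 -0.0339  0.2249] rot [-3.1412e+00 -1.0000e-04  1.7221e+00] f [ 1.4 -0.4 -0.1] open 0.0921 shift [ 3.233e-01  9.170e-02 -1.000e-04] len 0.336 turn -0.0041
```

```bash
python3 -m jog '[[[1,0.038,0.011,0,0],[1,0.076,0.022,0,0],[1,0.114,0.033,0,0],[1,0.152,0.044,0,0],[1,0.19,0.055,0,0]]]' >/dev/null
python3 -m jog '[[[1,0.035,0.01,0,0],[1,0.07,0.019,0,0],[1,0.1,0.028,0,0],[1,0.125,0.035,0,0],[1,0.133,0.037,0,0]]]'
python3 go.py 0.4877 0.2995 0.09 98.9
```

```text
time: 2.18
tool_pos: [0.4886, 0.3005, 0.2242]
tool_rot: [-3.141, -0.001, 1.723]
contact_force: [-0.1, -0.1, -0.0]
opening: 0.092
grip_force: 0.0
t 2.18 pos [0.4886 0.3005 0.2242] rot [-3.1407e+00 -7.0000e-04  1.7227e+00] f [-0.1 -0.1 -0. ] open 0.092 shift [-0.001  -0.001   0.1342] len 0.134 turn -0.0034
```

```bash
python3 -m jog '[[[1,-0.001,-0.001,0.035,-0.003],[1,-0.001,-0.001,0.07,-0.003],[1,-0.001,-0.001,0.105,-0.003],[1,-0.001,-0.001,0.13,-0.003],[1,-0.001,-0.001,0.139,-0.003]]]'
python3 go.py 0.4877 0.2995 0.059 98.9
python3 - <<'E'
from h import *
im=robot.read_camera("side")[:,:,::-1]; cv2.imwrite("pics/side1.png",cv2.resize(im[230:410,250:450],None,fx=3.3,fy=3.3,interpolation=cv2.INTER_CUBIC))
E
```

```text
time: 2.6
tool_pos: [0.4857, 0.2942, 0.0818]
tool_rot: [-3.134, 0.002, 1.722]
contact_force: [-1.6, -0.3, 0.4]
opening: 0.0918
grip_force: 0.0
t 2.6 pos [0.4857 0.2942 0.0818] rot [-3.1340e+00  2.4000e-03  1.7225e+00] f [-1.6 -0.3  0.4] open 0.0918 shift [0.005  0.003  0.0228] len 0.024 turn -0.0036
```

View pics/side1.png

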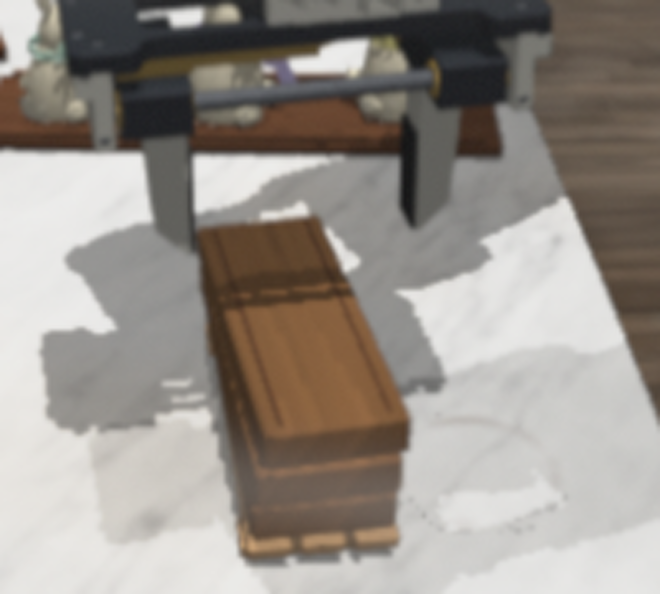

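The fingers straddle the board (tips at crop (185,245) and (415,225)) but look far from its middle. I'll check by projecting the tips and the board centre.

```bash
python3 go.py 0.4877 0.2995 0.059 98.9
python3 - <<'E'
from h import *
s=robot.observe();M=R.from_euler('xyz',s["tool_rot"]).as_matrix();p=s["tool_pos"]
f=lambda P:((proj("side",P)-[250,230])*3.3).round(0).tolist()
print("tips",f([p+M@[0,.046,.008],p+M@[0,-.046,.008],p+M@[0,.065,.008],p+M@[0,-.065,.008]]))
b=np.radians(8.9);c,S=np.cos(b),np.sin(b);B=np.array([[c,-S,0],[S,c,0],[0,0,1]])
print("board",f([np.array([.4877,.2995,.066])+B@[i*.03,j*.08,0] for i,j in((1,1),(-1,1),(-1,-1),(1,-1),(0,0))]))
E
```

```text
t 2.65 pos [0.486  0.2944 0.0822] rot [-3.1344e+00  2.2000e-03  1.7224e+00] f [-1.3 -1.6 -0.1] open 0.0919 shift [0.0048 0.0026 0.0231] len 0.024 turn -0.0037
tips [[192.0, 294.0], [399.0, 270.0], [148.0, 298.0], [441.0, 265.0]]
board [[260.0, 428.0], [410.0, 410.0], [319.0, 205.0], [196.0, 217.0], [293.0, 305.0]]
```

Run:
```python
from h import *
im=robot.read_camera("top")[:,:,::-1]; cv2.imwrite("pics/top1.png",cv2.resize(im[190:330,90:260],None,fx=4,fy=4,interpolation=cv2.INTER_CUBIC))
s=robot.observe();M=R.from_euler('xyz',s["tool_rot"]).as_matrix();p=s["tool_pos"];print(p,s["qvel"].round(3))
f=lambda P:((proj("top",P)-[90,190])*4).round(0).tolist()
print("tips",f([p+M@[0,.046,.008],p+M@[0,-.046,.008],p+M@[0,.065,.008],p+M@[0,-.065,.008]]))
```

```text
[0.48728991 0.29506597 0.08455312] [ 0.006 -0.046 -0.06   0.002  0.027  0.001]
tips [[292.0, 181.0], [296.0, 377.0], [291.0, 142.0], [296.0, 419.0]]
```

View pics/top1.png

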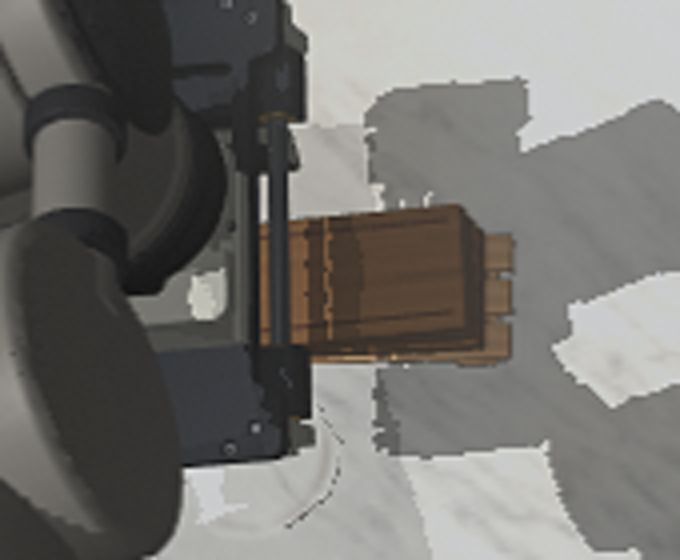

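The top view shows the gripper over the stack near crop (290,290), with the tips hidden. The arm was still settling, so I'll let it settle and re-check from the side.

```bash
python3 -m jog '[[[1,0,0,0,0],[1,0,0,0,0],[1,0,0,0,0],[1,0,0,0,0],[1,0,0,0,0]]]'
python3 - <<'E'
from h import *
im=robot.read_camera("side")[:,:,::-1].copy()
s=robot.observe();M=R.from_euler('xyz',s["tool_rot"]).as_matrix();p=s["tool_pos"];print(p,s["qvel"].round(3))
o=cv2.resize(im[170:410,250:450],None,fx=2.5,fy=2.5,interpolation=cv2.INTER_CUBIC)
for k,col in((.008,(0,0,255)),(-.011,(0,255,0)),(-.058,(255,0,0))):
  for y in(-.065,-.046,.046,.065):
    q=(proj("side",[p+M@[.0095,y,k]])[0]-[250,170])*2.5; cv2.circle(o,tuple(int(v) for v in q),3,col,-1)
cv2.imwrite("pics/side2.png",o)
E
```

```text
time: 3.12
tool_pos: [0.4887, 0.2962, 0.0871]
tool_rot: [3.14, -0.0, 1.723]
contact_force: [0.7, 0.8, 0.1]
opening: 0.0915
grip_force: 0.0
[0.48858511 0.2961644  0.08683078] [ 0.002  0.008  0.006  0.001 -0.002 -0.   ]
```

View pics/side2.png

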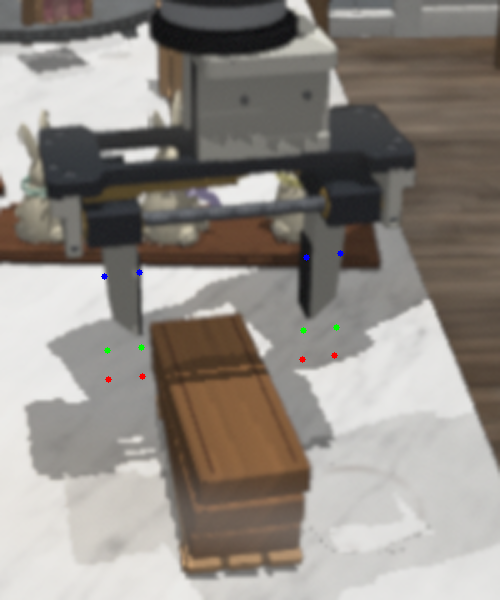

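The predicted tips (red, crop (142,376)) sit about 45 crop px below the seen tips (140,332). I'll triangulate the cross rod seen in both views to find out whether y or z is off.

Run:
```python
from h import *
np.set_printoptions(precision=4,suppress=True)
def tri(a,b):
    c1=robot.camera_model("side")["position"];c2=robot.camera_model("top")["position"]
    d1=ray("side",[a],0)[0]-c1;d2=ray("top",[b],0)[0]-c2
    t=np.linalg.lstsq(np.c_[d1,-d2],c2-c1,rcond=None)[0];p,q=c1+t[0]*d1,c2+t[1]*d2
    return (p+q)/2,np.linalg.norm(p-q)
print("rod",tri((346.7,256.4),(159.5,247.7)))
print("bracket",tri((408,262),(166,299)))
# board corners from side2 (z=.066): near-left,near-right,far-right,far-left
cr=np.array([(183,481),(309,462),(239,316),(150,324)])/2.5+[250,170]
P=ray("side",cr,.066);print(P,P.mean(0))
tp=np.array([(140,332),(305,317)])/2.5+[250,170]
print("tips if z=.079",ray("side",tp,.079),"z=.105",ray("side",tp,.105))
# board and tri of the corners
T=np.array([(62,75),(572,33),(578,203),(66,243)])/[6,5.4]+[110,235]
for a,b in zip(cr,[T[0],T[3],T[2],T[1]]): print(tri(a,b))
```

```text
rod (array([0.485 , 0.2759, 0.1611]), np.float64(0.018629933853435875))
bracket (array([0.3989, 0.2617, 0.1424]), np.float64(0.02489625441962242))
[[0.5121 0.3883 0.066 ]
 [0.4466 0.3752 0.066 ]
 [0.4732 0.229  0.066 ]
 [0.5288 0.2364 0.066 ]] [0.4902 0.3072 0.066 ]
tips if z=.079 [[0.5345 0.2663 0.079 ]
 [0.4351 0.2531 0.079 ]] z=.105 [[0.5335 0.3079 0.105 ]
 [0.441  0.2956 0.105 ]]
(array([0.5083, 0.3835, 0.0614]), np.float64(0.007461371413910002))
(array([0.4461, 0.3725, 0.0638]), np.float64(0.0002983251373742032))
(array([0.4714, 0.2178, 0.059 ]), np.float64(0.0019314692770991749))
(array([0.5295, 0.2265, 0.0601]), np.float64(0.0011942756859953997))
```

The spread between the tips (92 mm opening) puts them at z≈0.105, y≈0.30, so they are higher than reported. I'll descend as planned and look again before closing.

```bash
python3 -m jog '[[[1,0.001,0,0.01,0],[1,0.003,0,0.018,0],[1,0.004,0,0.024,0],[1,0.004,0,0.028,0],[1,0.004,0,0.028,0]]]' >/dev/null; python3 -m jog '[[[1,0,0,0,0],[1,0,0,0,0],[1,0,0,0,0],[1,0,0,0,0],[1,0,0,0,0]]]'
python3 - <<'E'
from h import *
print("nose",robot.nose_length)
im=robot.read_camera("side")[:,:,::-1].copy()
o=cv2.resize(im[220:400,270:410],None,fx=3.3,fy=3.3,interpolation=cv2.INTER_CUBIC)
cv2.imwrite("pics/side3.png",o)
E
```

```text
time: 4.0
tool_pos: [0.4878, 0.3, 0.0584]
tool_rot: [3.141, -0.0, 1.723]
contact_force: [0.9, 0.2, -0.5]
opening: 0.0918
grip_force: 0.0
nose 0.008
```

View pics/side3.png

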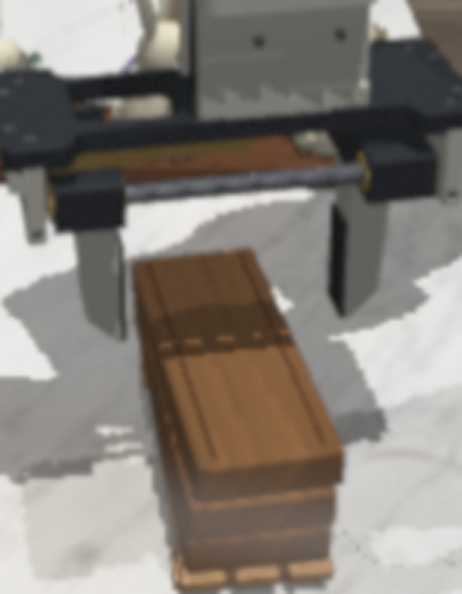

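Tips are at crop (123,338) and (343,315), beside the board's far half in the image.

Run:
```python
from h import *
np.set_printoptions(precision=4,suppress=True)
tp=np.array([(123,338),(343,315)])/3.3+[270,220]
for z in(.05,.06,.07,.08): 
    P=ray("side",tp,z);print(z,P[:,:2].tolist(),np.linalg.norm(P[0]-P[1]))
im=robot.read_camera("top")[:,:,::-1]; cv2.imwrite("pics/top2.png",cv2.resize(im[190:330,90:260],None,fx=4,fy=4,interpolation=cv2.INTER_CUBIC))
```

```text
0.05 [[0.5332279469204654, 0.2749257018415263], [0.43192735742956273, 0.2599948948825429]] 0.10239501173226558
0.06 [[0.5329119324371718, 0.2895770781582646], [0.4340954605258279, 0.2750124080621583]] 0.09988405646555326
0.07 [[0.5325959179538783, 0.3042284544750028], [0.4362635636220931, 0.29002992124177374]] 0.09737310119884093
0.08 [[0.5322799034705847, 0.318879830791741], [0.4384316667183583, 0.30504743442138915]] 0.0948621459321286
```

Vision puts the tips at about z=0.07–0.08, against 0.050 by the stated geometry. A gentle close settles it harmlessly: it either grips the top board at 60 mm or closes in the air.

```bash
python3 -m jog '[[[0.45,0,0,0,0],[0.35,0,0,0,0],[0.3,0,0,0,0],[0.25,0,0,0,0],[0.2,0,0,0,0]]]' 6; python3 -m jog '[[[0.1,0,0,0,0],[0.1,0,0,0,0],[0.1,0,0,0,0],[0.1,0,0,0,0],[0.1,0,0,0,0]]]' 6
```

```text
time: 4.52
tool_pos: [0.4876, 0.2999, 0.0581]
tool_rot: [-3.142, 0.0, 1.723]
contact_force: [0.3, -0.5, -0.6]
opening: 0.0634
grip_force: 0.0
time: 4.93
tool_pos: [0.4876, 0.3, 0.0581]
tool_rot: [-3.142, 0.0, 1.723]
contact_force: [-0.2, -0.2, -0.3]
opening: 0.0505
grip_force: 0.0
```

Nothing between the fingers at 50 mm, so the tips really are above the board top. I'll touch down lightly on the board to find the true tip height.

```bash
python3 -m jog '[[[0.1,0,0,0.001,0],[0.1,0,0,0.002,0],[0.1,0,0,0.003,0],[0.1,0,0,0.003,0],[0.1,0,0,0.003,0]]]' | grep -E "pos|force"; python3 -m jog '[[[0.1,0,0,0.001,0],[0.1,0,0,0.002,0],[0.1,0,0,0.002,0],[0.1,0,0,0.002,0]]]'| grep -E "pos|force"
```

```text
tool_pos: [0.4876, 0.2999, 0.0549]
contact_force: [-0.0, -0.5, 0.2]
grip_force: 0.0
tool_pos: [0.4876, 0.2999, 0.053]
contact_force: [-0.4, -0.4, 0.2]
grip_force: 0.0
```

```bash
python3 -m jog '[[[0.1,0,0,0.001,0],[0.1,0,0,0.002,0],[0.1,0,0,0.002,0],[0.1,0,0,0.002,0]]]'| grep -E "pos|force"
```

```text
tool_pos: [0.4876, 0.2999, 0.051]
contact_force: [-0.3, -0.7, -0.6]
grip_force: 0.0
```

```bash
python3 -m jog '[[[0.1,0,0,0.001,0],[0.1,0,0,0.002,0],[0.1,0,0,0.002,0],[0.1,0,0,0.002,0]]]'| grep -E "pos|force"
```

```text
tool_pos: [0.4876, 0.2999, 0.049]
contact_force: [-0.2, 0.2, -0.0]
grip_force: 0.0
```

```bash
python3 -m jog '[[[0.1,0,0,0.001,0],[0.1,0,0,0.002,0],[0.1,0,0,0.002,0],[0.1,0,0,0.002,0]]]'| grep -E "pos|force"
```

```text
tool_pos: [0.4876, 0.2999, 0.047]
contact_force: [0.0, -0.0, -0.4]
grip_force: 0.0
```

```bash
python3 -m jog '[[[0.1,0,0,0.001,0],[0.1,0,0,0.0015,0],[0.1,0,0,0.0015,0]]]'| grep -E "pos|force"
```

```text
tool_pos: [0.4876, 0.2999, 0.0454]
contact_force: [-0.4, 0.8, 0.7]
grip_force: 0.0
```

```bash
python3 -m jog '[[[0.1,0,0,0.001,0],[0.1,0,0,0.0015,0],[0.1,0,0,0.0015,0]]]'| grep -E "pos|force"
```

```text
tool_pos: [0.4878, 0.3, 0.0447]
contact_force: [-1.0, -0.1, 5.3]
grip_force: 2.5
```

```bash
python3 -m jog '[[[0.1,0,0,0.001,0],[0.1,0,0,0.0015,0],[0.1,0,0,0.0015,0]]]'| grep -E "pos|force|time"
```

```text
time: 7.43
tool_pos: [0.4878, 0.3, 0.0446]
contact_force: [-4.9, -3.3, 15.4]
grip_force: 7.8
```

Contact is at reported TCP z=0.0447, which is board top 0.066, so the real tips are at reported z + 0.021. I'll back off, open, and lower to tips at about 0.0505 (reported 0.029).

```bash
python3 -m jog '[[[0.1,0,0,-0.004,0],[0.1,0,0,-0.009,0],[1,0,0,-0.01,0],[1,0,0,-0.01,0],[1,0,0,-0.01,0]]]'| grep -E "pos|force|opening"; python3 -m jog '[[[1,0,0,0,0],[1,0,0,0,0],[1,0,0,0,0],[1,0,0,0,0],[1,0,0,0,0]]]'| grep -E "pos|force|opening"
```

```text
tool_pos: [0.4876, 0.2999, 0.0524]
contact_force: [0.6, 0.4, -0.1]
opening: 0.066
grip_force: 0.0
tool_pos: [0.4877, 0.3, 0.0525]
contact_force: [-0.7, 0.4, 0.7]
opening: 0.0912
grip_force: 0.0
```

```bash
python3 -m jog '[[[1,0,0,0.006,0],[1,0,0,0.012,0],[1,0,0,0.018,0],[1,0,0,0.022,0],[1,0,0,0.0235,0]]]' >/dev/null; python3 -m jog '[[[1,0,0,0,0],[1,0,0,0,0],[1,0,0,0,0]]]'| grep -E "pos|force|opening|time"
python3 - <<'E'
from h import *
im=robot.read_camera("side")[:,:,::-1].copy()
cv2.imwrite("pics/side4.png",cv2.resize(im[220:400,270:410],None,fx=3.3,fy=3.3,interpolation=cv2.INTER_CUBIC))
E
```

```text
time: 8.93
tool_pos: [0.4878, 0.3001, 0.0293]
contact_force: [0.2, -0.8, 0.8]
opening: 0.0918
grip_force: 0.0
```

View pics/side4.png

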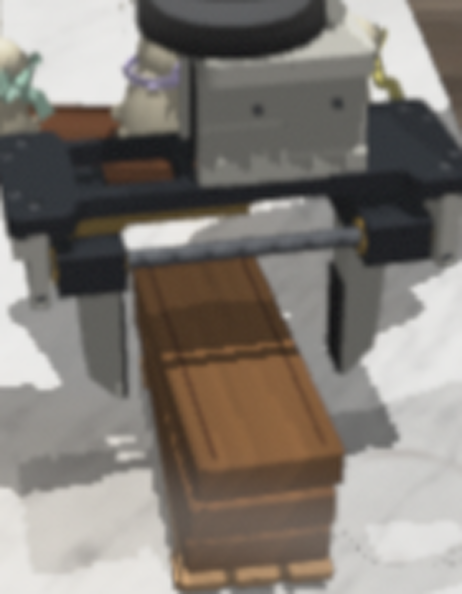

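The fingers now straddle the top board near its middle, with tips at crop (125,397) and (345,372). Close, with the force raised after contact.

```bash
python3 -m jog '[[[0.5,0,0,0,0],[0.4,0,0,0,0],[0.35,0,0,0,0],[0.3,0,0,0,0],[0.2,0,0,0,0]]]' 8; python3 -m jog '[[[0,0,0,0,0],[0,0,0,0,0],[-0.2,0,0,0,0],[-0.2,0,0,0,0],[-0.2,0,0,0,0]]]' 30
```

```text
time: 9.4
tool_pos: [0.4877, 0.3, 0.0291]
tool_rot: [3.141, 0.0, 1.723]
contact_force: [0.0, -0.5, 0.7]
opening: 0.0629
grip_force: 0.0
time: 9.82
tool_pos: [0.4877, 0.3, 0.0291]
tool_rot: [3.141, 0.0, 1.723]
contact_force: [0.2, -0.1, 1.4]
opening: 0.0598
grip_force: 30.0
```

```bash
python3 -m jog '[[[-0.2,0,0,-0.003,0],[-0.2,0,0,-0.008,0],[-0.2,0,0,-0.015,0],[-0.2,0,0,-0.027,0],[-0.2,0,0,-0.042,0]]]' |grep -E "opening|force"; python3 -m jog '[[[-0.2,0,0,-0.02,0],[-0.2,0,0,-0.045,0],[-0.2,0,0,-0.07,0],[-0.2,0,0,-0.09,0],[-0.2,0,0,-0.1,0]]]'
python3 - <<'E'
from h import *
im=robot.read_camera("side")[:,:,::-1].copy()
cv2.imwrite("pics/side5.png",cv2.resize(im[140:400,220:450],None,fx=2.3,fy=2.3,interpolation=cv2.INTER_CUBIC))
E
```

```text
contact_force: [0.3, 0.2, -1.0]
opening: 0.0598
grip_force: 30.0
time: 10.65
tool_pos: [0.4887, 0.3005, 0.1747]
tool_rot: [3.137, -0.001, 1.723]
contact_force: [0.5, 0.0, -1.3]
opening: 0.0599
grip_force: 30.0
```

View pics/side5.png

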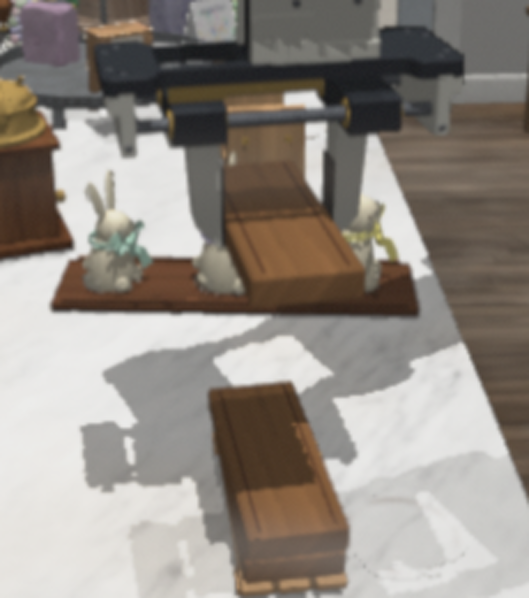

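The top board is held and the other two stayed (stack at crop (280,480)). Now carry it over the hares, with the underside at about 0.2 m.

```bash
python3 -m jog '[[[-0.2,-0.01,-0.002,-0.005,0],[-0.2,-0.025,-0.005,-0.01,0],[-0.2,-0.045,-0.008,-0.012,0],[-0.2,-0.07,-0.012,-0.012,0],[-0.2,-0.095,-0.017,-0.012,0]]]' >/dev/null
python3 -m jog '[[[-0.2,-0.025,-0.004,0,0],[-0.2,-0.05,-0.009,0,0.01],[-0.2,-0.075,-0.013,0,0.02],[-0.2,-0.1,-0.018,0,0.03],[-0.2,-0.125,-0.022,0,0.04]]]' |grep -E "pos|opening"
python3 go.py 0.476 -0.279 0.18 94
```

```text
tool_pos: [0.4807, 0.0742, 0.182]
opening: 0.0599
t 11.53 pos [0.4807 0.0742 0.182 ] rot [-3.1386e+00  2.0000e-04  1.6817e+00] f [ 0.5  0.1 -0.8] open 0.0599 shift [-0.3505 -0.0438  0.0022] len 0.353 turn 0.0411
```

```bash
python3 -m jog '[[[-0.2,-0.025,-0.003,0,0.01],[-0.2,-0.05,-0.006,0,0.02],[-0.2,-0.075,-0.009,0,0.03],[-0.2,-0.1,-0.012,0,0.04],[-0.2,-0.125,-0.015,0,0.041]]]' >/dev/null
python3 -m jog '[[[-0.2,-0.025,-0.003,0,0],[-0.2,-0.05,-0.006,0,0],[-0.2,-0.075,-0.01,0,0],[-0.2,-0.1,-0.013,0,0],[-0.2,-0.125,-0.016,0,0]]]' |grep -E "pos|opening"
python3 go.py 0.476 -0.279 0.18 94
```

```text
tool_pos: [0.4723, -0.1769, 0.182]
opening: 0.0596
t 12.37 pos [ 0.4723 -0.1769  0.182 ] rot [-3.139e+00 -1.100e-03  1.641e+00] f [ 0.9  0.6 -2. ] open 0.0596 shift [-0.1021 -0.0035  0.0019] len 0.102 turn 0.0004
```

```bash
python3 -m jog '[[[-0.2,-0.022,-0.001,0,0],[-0.2,-0.044,-0.002,0,0],[-0.2,-0.066,-0.003,0,0],[-0.2,-0.085,-0.004,0,0],[-0.2,-0.098,-0.004,0,0]]]' >/dev/null
python3 -m jog '[[[-0.2,0,0,0,0],[-0.2,0,0,0,0],[-0.2,0,0,0,0],[-0.2,0,0,0,0],[-0.2,0,0,0,0]]]' |grep -E "pos|opening"
python3 go.py 0.476 -0.279 0.18 94
python3 - <<'E'
from h import *
a=robot.read_camera("top")[:,:,::-1];b=robot.read_camera("side")[:,:,::-1]
cv2.imwrite("pics/top6.png",a);cv2.imwrite("pics/side6.png",b)
A=cv2.resize(a[225:325,400:570],None,fx=4.6,fy=4.6,interpolation=cv2.INTER_CUBIC)[:290+170]
A=cv2.resize(a[235:320,405:560],None,fx=4,fy=4,interpolation=cv2.INTER_CUBIC)
B=cv2.resize(b[140:240,290:380],None,fx=6,fy=6,interpolation=cv2.INTER_CUBIC)
o=np.zeros((600,800,3),np.uint8)
cv2.imwrite("pics/A6.png",A);cv2.imwrite("pics/B6.png",B)
A=cv2.resize(a[235:320,405:560],(465,255),interpolation=cv2.INTER_CUBIC);B=cv2.resize(b[130:240,300:365],(325,550),interpolation=cv2.INTER_CUBIC)
o[:255,:465]=A;o[:550,470:795]=B;cv2.imwrite("pics/m6.png",o)
E
```

```text
tool_pos: [0.4773, -0.2722, 0.1832]
opening: 0.0598
t 13.2 pos [ 0.4773 -0.2722  0.1832] rot [-3.1415e+00 -2.0000e-04  1.6430e+00] f [-1.1 -0.1 -2.1] open 0.0598 shift [-0.0067 -0.0018  0.0032] len 0.008 turn 0.0024
```

```bash
python3 -m jog '[[[-0.2,-0.003,-0.001,0.01,0.002],[-0.2,-0.0065,-0.002,0.025,0.002],[-0.2,-0.0065,-0.002,0.045,0.002],[-0.2,-0.0065,-0.002,0.062,0.002],[-0.2,-0.0065,-0.002,0.071,0.002]]]' >/dev/null
python3 -m jog '[[[-0.2,0,0,0,0],[-0.2,0,0,0,0],[-0.2,0,0,0,0],[-0.2,0,0,0,0],[-0.2,0,0,0,0]]]' |grep -E "pos|opening|rot"
python3 go.py 0.476 -0.279 0.0911 94
python3 - <<'E'
from h import *
a=robot.read_camera("top")[:,:,::-1];b=robot.read_camera("side")[:,:,::-1]
cv2.imwrite("pics/top7.png",a);cv2.imwrite("pics/side7.png",b)
o=np.zeros((600,800,3),np.uint8)
o[:340,:480]=cv2.resize(a[235:320,410:530],None,fx=4,fy=4,interpolation=cv2.INTER_CUBIC)
o[:600,485:785]=cv2.resize(b[140:240,310:360],None,fx=6,fy=6,interpolation=cv2.INTER_CUBIC)
cv2.imwrite("pics/m7.png",o)
E
```

```text
tool_pos: [0.4763, -0.2801, 0.1131]
tool_rot: [3.14, 0.001, 1.64]
opening: 0.0601
t 14.13 pos [ 0.4763 -0.2801  0.1131] rot [3.1402e+00 1.4000e-03 1.6399e+00] f [-0.4 -0.6 -1.8] open 0.0601 shift [ 0.0012 -0.0003  0.022 ] len 0.022 turn -0.0007
```

View pics/m7.png

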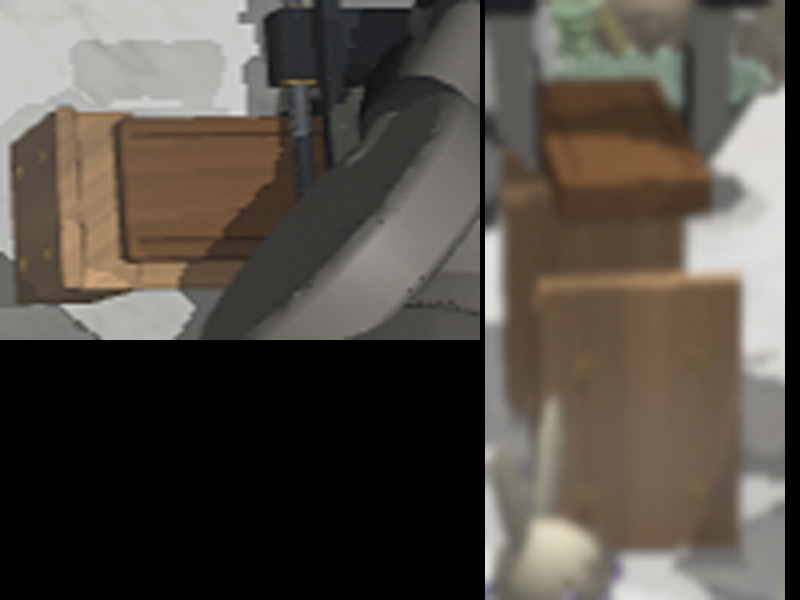

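The composite shows the held board above the stand: the near board end is at top-crop (118,120)-(124,260). In the side crop its lower edge runs (567,217)-(712,208) and the near stop's top edge (538,290)-(740,275).

Run:
```python
from h import *
np.set_printoptions(precision=4,suppress=True)
t=lambda p:(np.array(p)+.5)/4-.5+[410,235]
s=lambda p:(np.array(p)-[485,0]+.5)/6-.5+[310,140]
yaw=np.radians(4.0);ex=np.array([np.cos(yaw),np.sin(yaw)]);ey=np.array([-np.sin(yaw),np.cos(yaw)])
c=np.array([.476,-.279]); loc=lambda P:np.c_[(P[:,:2]-c)@ex,(P[:,:2]-c)@ey]*1000
print("top: stop outer",loc(ray("top",t([(55,108),(65,288)]),.114)))
for z in(.145,.150,.155): print("board end@",z,loc(ray("top",t([(118,120),(124,260)]),z)))
print("side: stop top",loc(ray("side",s([(538,290),(740,275)]),.114)))
for z in(.122,.127,.132,.137): print("board lower@",z,loc(ray("side",s([(567,217),(712,208)]),z)))
```

```text
top: stop outer [[ 38.9319  99.3243]
 [-40.3017  98.8141]]
board end@ 0.145 [[ 28.5194  79.3831]
 [-30.9191  80.1478]]
board end@ 0.15 [[ 27.7276  80.6221]
 [-31.3421  81.382 ]]
board end@ 0.155 [[ 26.9359  81.8611]
 [-31.7651  82.6163]]
side: stop top [[ 40.5214 111.8818]
 [-37.8256 103.9233]]
board lower@ 0.122 [[ 23.0401  45.4201]
 [-35.9389  41.0229]]
board lower@ 0.127 [[ 24.5516  61.8004]
 [-33.5492  57.4687]]
board lower@ 0.132 [[ 26.0631  78.1807]
 [-31.1595  73.9145]]
board lower@ 0.137 [[ 27.5746  94.5611]
 [-28.7698  90.3603]]
```

```bash
cat > edge.py <<'E'
from h import *
np.set_printoptions(precision=2,suppress=True)
yaw=np.radians(4.0);ex=np.array([np.cos(yaw),np.sin(yaw)]);ey=np.array([-np.sin(yaw),np.cos(yaw)])
c=np.array([.476,-.279])
def edge(img,p,q,z,name,w=3,sgn=None):
    g=cv2.GaussianBlur(cv2.cvtColor(img,cv2.COLOR_BGR2GRAY),(0,0),.7).astype(np.float32)
    p,q=np.array(p,float),np.array(q,float);n=int(np.linalg.norm(q-p)*2);d=(q-p)/np.linalg.norm(q-p);nn=np.array([d[1],-d[0]])
    o=np.arange(-w,w+.01,.1);pts=[]
    for k in np.linspace(.08,.92,n):
        L=p+k*(q-p)+o[:,None]*nn
        v=cv2.remap(g,L[:,0].astype(np.float32)[None],L[:,1].astype(np.float32)[None],cv2.INTER_CUBIC)[0]
        G=np.gradient(v); G=np.abs(G) if sgn is None else sgn*G; pts.append(L[np.argmax(G)])
    P=ray("top",pts,z)[:,:2]-c; P=np.c_[P@ex,P@ey]*1000
    vx,vy,x0,y0=cv2.fitLine(P.astype(np.float32),cv2.DIST_HUBER,0,.01,.01).ravel()
    r=np.abs((P-[x0,y0])@[-vy,vx])
    a=np.degrees(np.arctan2(vy,vx)); a=(a+45)%90-45
    print(name,"mid",np.array([x0,y0]),"angle rel stand4.0:",round(float(a),2),"med res mm",round(float(np.median(r)),2))
E
python3 - <<'E'
from edge import *
T=cv2.imread("pics/top0.png");U=cv2.imread("pics/top7.png")
u=lambda x,y:((x+.5)/4-.5+410,(y+.5)/4-.5+235)
v=lambda x,y:((x+.5)/6-.5+410,(y-297+.5)/5-.5+255)
edge(U,u(118,120),u(124,260),.150,"board end")
edge(U,u(124,118),u(250,116),.150,"board far side")
edge(U,u(55,108),u(65,288),.114,"stop out now")
edge(T,v(82,333),v(97,556),.114,"stop out L");edge(T,v(756,328),v(777,553),.114,"stop out R")
edge(T,v(197,337),v(212,556),.100,"ledge in L");edge(T,v(612,335),v(635,556),.100,"ledge in R")
E
```

```text
board end mid [-2.1  83.48] angle rel stand4.0: 0.24 med res mm 0.33
board far side mid [28.83 51.26] angle rel stand4.0: -0.04 med res mm 0.14
stop out now mid [-1.   99.37] angle rel stand4.0: -0.45 med res mm 0.31
stop out L mid [-0.94 99.34] angle rel stand4.0: -0.48 med res mm 0.31
stop out R mid [ -0.27 -99.99] angle rel stand4.0: 0.3 med res mm 0.24
ledge in L mid [-5.07 63.43] angle rel stand4.0: -1.48 med res mm 0.62
ledge in R mid [ -0.25 -62.51] angle rel stand4.0: 0.38 med res mm 0.37
```

Board and stand are square within about 0.3° and centred within about 1 mm. Final descent, to about 1 cm above the ledges.

```bash
python3 -m jog '[[[-0.2,0,0,0.005,0],[-0.2,0,0,0.01,0],[-0.2,0,0,0.015,0],[-0.2,0,0,0.02,0],[-0.2,0,0,0.0225,0]]]' >/dev/null
python3 -m jog '[[[-0.2,0,0,0,0],[-0.2,0,0,0,0],[-0.2,0,0,0,0],[-0.2,0,0,0,0],[-0.2,0,0,0,0]]]'
python3 - <<'E'
from edge import *
a=robot.read_camera("top")[:,:,::-1].copy();b=robot.read_camera("side")[:,:,::-1].copy()
cv2.imwrite("pics/top8.png",a);cv2.imwrite("pics/side8.png",b)
def pr(cam,L):  # local stand mm -> pixel
    return proj(cam,[np.r_[c+ex*l[0]/1e3+ey*l[1]/1e3,l[2]/1e3] for l in L])
# predicted pixels, then vertical brightness/edge profile at the board middle column in side view
g=cv2.GaussianBlur(cv2.cvtColor(b,cv2.COLOR_BGR2GRAY),(0,0),.6).astype(float)
for n,L in(("stop near top",[(0,100,114)]),("stop far/in top",[(0,90,114)]),("board top near, u=110",[(0,80,128)]),("same u=105",[(0,80,123)])): print(n,pr("side",L).round(1).tolist())
u=int(pr("side",[(0,90,114)])[0,0]); print("col",u); print(np.c_[np.arange(160,195),g[160:195,u-4:u+5].mean(1)].round(0).astype(int).tolist())
P=pr("top",[(30,80,128),(-30,80,128),(30,20,128)])
edge(a,P[0],P[1],.128,"board end");edge(a,P[0],P[2],.128,"board far side")
gt=cv2.cvtColor(a,cv2.COLOR_BGR2GRAY); r=P[:2].mean(0).round().astype(int);print("row profile",r,gt[r[1]-3:r[1]+4,r[0]-18:r[0]+10].mean(0).round().astype(int).tolist())
E
```

```text
time: 15.07
tool_pos: [0.476, -0.2799, 0.0899]
tool_rot: [3.141, 0.0, 1.64]
contact_force: [-0.4, 0.8, -1.6]
opening: 0.0593
grip_force: 30.0
stop near top [[335.5, 185.6]]
stop far/in top [[335.0, 184.2]]
board top near, u=110 [[334.5, 177.2]]
same u=105 [[334.5, 179.2]]
col 335
[[160, 70], [161, 69], [162, 68], [163, 68], [164, 67], [165, 63], [166, 57], [167, 54], [168, 54], [169, 55], [170, 57], [171, 64], [172, 77], [173, 89], [174, 96], [175, 99], [176, 99], [177, 100], [178, 97], [179, 89], [180, 75], [181, 67], [182, 65], [183, 65], [184, 74], [185, 96], [186, 119], [187, 119], [188, 103], [189, 94], [190, 92], [191, 92], [192, 92], [193, 92], [194, 92]]
board end mid [-1.8 84.2] angle rel stand4.0: -0.06 med res mm 0.44
board far side mid [28.8  41.64] angle rel stand4.0: -0.27 med res mm 0.18
row profile [437 283] [79, 80, 80, 80, 79, 99, 130, 140, 138, 138, 120, 127, 137, 135, 134, 137, 106, 64, 66, 85, 93, 93, 93, 93, 93, 93, 92, 92]
```

Board underside is about 9 mm above the ledges by both arm and camera estimates; the board is centred within about 1 mm, square, and settled.

```bash
python3 -m jog '[[[-0.2,0,0,0,0],[-0.2,0,0,0,0],[-0.2,0,0,0,0]]]' | grep pos; python3 -c "
from cell import robot
print(robot.observe()['qvel'].round(3)); print(robot.hand_in())"
```

```text
tool_pos: [0.4758, -0.2798, 0.0897]
[ 0.001  0.001  0.     0.    -0.    -0.003]
the job is handed in; nothing more can be done
None
```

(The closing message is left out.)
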